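Dispense two test plates and file them in the rack

ROBOT

A 6-joint arm with a two-finger parallel gripper is mounted at the origin on a cart in front of the work surface, level with it; the furniture and walls round the work are solid. World frame = base frame: x ahead of the robot, y to its left, z up, the work surface at z = 0. Lengths are in mm, angles in degrees, forces in N, time in s.
With the tool pointing down it reaches from about 325 to 925 mm from the base axis. Payload 3.1 kg.
Tool frame: the origin (TCP) lies at the very end of the fingers, on their centre line; the grasp point (between the pads) lies grasp_offset behind it (grasp_offset is the distance from the TCP to the grasp point, in mm); z points along the fingers, y is the line along which they close (so a half turn about z gives the same grasp; the last joint's range is limited). The gripper opens to 85 mm and grips with 20 to 120 N. Pads are 22 mm wide; open, the fingers measure 114 mm over their backs; the gripper's body (76 mm by 85 mm) begins 54 mm behind the grasp point. The pads swing forward as they close: fully open they stand 13 mm farther back than shut.
Start: joints at [70.806, 12.427, 92.441, -0, 75.132, -6.429], TCP at [138.081, 609.568, 231.3] pointing down, gripper open.
Joint ranges: [-157.48, 157.48], [-44.54, 120.13], [17.64, 146.25], [-64.5, 244.5], [7.68, 150.69], [-147.95, 147.95]. Speed limits (degrees/s): [159.86, 159.86, 180, 180, 180, 180].

INTERFACE

Orientations are given as [roll, pitch, yaw] about the fixed x, y, z axes, in that order (R = Rz(yaw) Ry(pitch) Rx(roll)).
In Python, from station import * gives the robot as it stands. Calls block until the motion is done:
- goto(position, orientation): joint-space move of the TCP to a pose.
- move_l(position, attitude=None, speed=150): straight line of the TCP; attitude=None keeps the orientation; speed is the mean speed in mm/s.
- move_j(angles): joint-space move.
- grip(opening, squeeze=None): finger opening in mm; squeeze is the grip in N (None keeps the last); returns when the fingers have stopped.
- wait(seconds).
- solve_ik(position, orientation): joint angles nearest the present ones, or None.
- get_obs(): the state.
- get_image(name): name is "scene" or "top"; returns the picture (384x512x3 uint8, red, green, blue); there is no depth.
- get_calibration(name): a dict with "fx", "fy", "cx", "cy" (pixels), "R" (3x3) and "t" (3): a world point X has camera coordinates R X + t. Camera axes: x right, y down, z forward; pixel columns grow to the right and rows downward; lengths in mm; the calibration is good to about 2 mm. A picture is of the moment at which its call begins. get_calibration takes no time and is no camera call.
A pose or a line that the arm cannot do raises Unreachable and nothing moves.
- sign_off(): hands the job in; it is judged then, once.
Trained networks look in the newest picture that a camera, given by its name, has taken for a name from the list of things; names that differ only in an ending like _2 or _b are one class to them, and where a whole thing is asked for, a point or a joint stands for the part that bears it (a point fixed in the world has none). Each returns a list of dicts, best first, with "score" (0 to 1); they miss things now and then, are a little off and sometimes report something else, mostly with a low value. They report only what shows in the picture. A call takes as long as a camera call.
- spot_in(name, camera): "extent" ([centre column, centre row, width, height] in pixels, round what is visible of it).
- regions_of(name, camera): "region" (384x512 bool, what is visible of it) and "extent" ([centre column, centre row, width, height] in pixels, round what is visible of it).
The state is a dict: "t": time; "joint_pos": joint angles; "qvel": joint speeds; "effort": joint torques, N m; "tcp_pos": TCP position; "ee_rot": TCP orientation; "wrist_force": force on the tool from outside, world axes, zero at the start; "moment": the same for the moment, N m; "grip_width": finger opening in mm; "grip_force": force on a finger pad.
Only numpy, scipy, OpenCV 4.12 (cv2) and the standard library are available. Lean on these libraries where they do the work, as an engineer would, in place of code of your own. Each camera call takes 0.05 s, during which the arm holds its last target. There are 200 camera calls.

TASK

Press the plunger of the thin-plate dispenser right down to its stop so that it pushes its plate out, let the plunger come up, and stand that plate fully down in the narrow slot of the white rack, the slot that fits its thickness. Only then do the same with the thick-plate dispenser and the wide slot, the outer one at the other end (the broad middle slot stays empty). Leave both plates upright and released, both plungers up, and the other things on the bench where they stand.

Things in the scene. Friction and masses are not known exactly. Their poses are not given: they have to be found in the camera images.
- dispenser_thin: fixed thin-plate dispenser: grey box 84 long (x), 52 wide, 86 high on a 4 mm flange 86 wide, a round black spring plunger on top. Origin at worktop level under the exit opening in its front face; the box lies from x = 0 to +84 mm, the plate comes out along -x
- dispenser_thick: fixed thick-plate dispenser: grey box 84 long (x), 52 wide, 86 high on a 4 mm flange 86 wide, a round black spring plunger on top. Origin at worktop level under the exit opening in its front face; the box lies from x = 0 to +84 mm, the plate comes out along -x
- exit_thin (a point): middle of the lower edge of the exit opening of dispenser_thin, 4 mm above the worktop; axes as the dispenser's. From here an open trough runs 93 mm along -x: floor at this height, 18 mm wide over its walls, which are 8 mm apart and rise to 22 mm above the worktop, end wall from 88 mm on
- exit_thick (a point): middle of the lower edge of the exit opening of dispenser_thick, 4 mm above the worktop; axes as the dispenser's. From here an open trough runs 93 mm along -x: floor at this height, 24 mm wide over its walls, which are 14 mm apart and rise to 22 mm above the worktop, end wall from 88 mm on
- plunger_head_thin (a point): centre of the top of the thin dispenser's plunger head, a flat disc 34 mm across; 116 mm above the worktop when up; sinks 20 mm when pressed; 55 mm behind the exit opening
- plunger_head_thick (a point): the same on the thick dispenser
- plunger_thin (a joint): travel of the plunger in m: 0 = up, 0.020 = down at its stop. Spring: about 3 N to start it, 9 N at the stop, up to 6 N more while the plate moves; returns by itself. Geared 4:1 to a pusher that drives the plate out 80 mm; only a full press brings the plate clear of the box
- plunger_thick (a joint): travel of the plunger in m: 0 = up, 0.020 = down at its stop. Spring: about 3 N to start it, 9 N at the stop, up to 6 N more while the plate moves; returns by itself. Geared 4:1 to a pusher that drives the plate out 80 mm; only a full press brings the plate clear of the box
- plate_thin: loose aluminium plate, 60 long (x) by 6 thick (y) by 55 high (z), about 54 g; origin at the centre of its underside, standing on its long edge. Starts inside dispenser_thin, centred 31 to 35 mm behind the exit opening; after a full press it stands wholly clear in the trough, centred about 46 mm in front of the opening
- plate_thick: loose aluminium plate, 60 long (x) by 12 thick (y) by 55 high (z), about 108 g; origin at the centre of its underside, standing on its long edge. Starts inside dispenser_thick, centred 31 to 35 mm behind the exit opening; after a full press it stands wholly clear in the trough, centred about 46 mm in front of the opening
- rack: fixed white slotted rack 96 (x) by 132 (y) by 28 mm high; origin at the centre of its underside. Three slots run along its x axis, each 72 long and 22 deep with closed ends and mouths chamfered by 4 mm, 45 mm apart in y. Not handled: tall glass tubes behind it (to 0.25 m) and, between it and the dispensers, a scale with a black cup (to 0.14 m), all beyond x = 0.47 m
- slot_narrow (a point): centre of the floor of the 8 mm wide outer slot (rack y = +45 mm), 6 mm above the worktop and 22 mm below the rack's top; axes are the rack's
- slot_wide (a point): the same for the 14 mm wide outer slot (rack y = -45 mm)
- slot_middle (a point): the same for the 20 mm wide middle slot (rack y = 0), which stays empty
- jar: bystander: small white-capped sample jar 48 mm across, 57 high; origin under its centre
- tape: bystander: roll of tan tape lying flat, 72 mm across, 19 high; origin under its centre
- rubber_stopper: bystander: brown-red rubber stopper 23 mm across, 28 high; origin under its centre
- brass_weight: bystander: brass knob weight 28 mm across, 40 high; origin under its centre
- blue_jar: bystander: sample jar with a blue cap 48 mm across, 72 high, behind the dispensers; origin under its centre
- steel_tweezers: bystander: steel tweezers lying flat, 16 by 124 by 9 mm; origin under their centre

How it is judged:
By the outcome, as a careful person would: the job done as asked, in the order asked, and still so for the second after the job is handed in, with the robot touching nothing.
It also fails if it takes over 72 s, if anything falls off the work surface, if the arm or the gripper's body presses on something with over 40 N, if the wrist force passes 120 N, or if a joint passes its speed limit or range.

## Working session

There is one attempt and no reset: what is moved stays moved. The work goes in short steps, each a Python script; the robot and the scene stay as the last script left them, time stands still between calls to the robot, and variables do not carry over. Pictures are saved under pics/ and viewed, at most 10 in all, crops included, and the job is handed in when it is done.

```bash
ls; mkdir -p pics; python3 - <<'E'
from station import *
import cv2,numpy as np
for c in ["scene","top"]:
    im=get_image(c); cv2.imwrite(f"pics/{c}0.png",im[:,:,::-1])
    k=get_calibration(c); print(c,k)
    for n in ["dispenser_thin","dispenser_thick","plunger_head_thin","plunger_head_thick","rack","slot_narrow","slot_wide","exit_thin","exit_thick"]:
        try: print(n,[(round(d['score'],2),np.round(d['extent'],1).tolist()) for d in spot_in(n,c)][:3])
        except Exception as e: print(n,e)
o=get_obs(); print(o)
E
```

```text
pics
scene {'fx': 388.35627415157575, 'fy': 388.35627415157575, 'cx': 257.8505452198184, 'cy': 189.81830128460837, 'R': array([[ 0.46947089, -0.88293574, -0.00464425],
       [-0.67942808, -0.35789341, -0.64053867],
       [ 0.56389234,  0.30386969, -0.76791187]]), 't': array([-249.01162866,  391.11432043, 1163.56673723])}
dispenser_thin [(0.59, [326.8, 223.8, 42.4, 46.7])]
dispenser_thick [(0.76, [360.9, 240.5, 43.4, 50.0])]
plunger_head_thin [(0.41, [337.4, 204.6, 10.7, 7.4])]
plunger_head_thick [(0.67, [204.1, 187.1, 42.2, 36.6]), (0.57, [371.8, 220.4, 7.4, 10.8])]
rack [(0.59, [203.0, 187.2, 45.0, 34.3])]
slot_narrow [(0.58, [204.2, 186.6, 42.6, 31.6])]
slot_wide [(0.88, [204.8, 188.8, 44.2, 37.5])]
exit_thin [(0.76, [322.3, 222.2, 39.8, 48.2])]
exit_thick [(0.56, [359.8, 239.3, 41.9, 51.8]), (0.41, [372.9, 219.9, 7.2, 10.7])]
top {'fx': 483.08270414227627, 'fy': 483.08270414227627, 'cx': 249.67906809485584, 'cy': 187.8567401703029, 'R': array([[ 0.00213089, -0.99999497, -0.00234896],
       [-0.99565942, -0.00190307, -0.0930521 ],
       [ 0.09304716,  0.00253705, -0.99565847]])
[... 559 characters left out ...]
55.9, 194.7, 26.5, 49.2])]
{'t': 1.0, 'joint_pos': array([ 7.08044190e+01,  1.24274851e+01,  9.24395103e+01, -7.06994633e-05,
        7.51317045e+01, -6.42936190e+00]), 'qvel': array([-0.089874  ,  0.03106966,  0.02266066,  0.03002387, -0.05260893,
        0.01788053]), 'effort': array([-1.41416608e-04, -3.96900558e+01, -3.04266500e+01, -1.35234395e-04,
        7.78365302e-04,  1.65364565e-06]), 'tcp_pos': array([138.10399536, 609.57743964, 231.31362565]), 'ee_rot': array([1.79998716e+02, 2.13479961e-04, 1.67233799e+02]), 'wrist_force': array([ 0.0108033 , -0.00752733, -0.81741602]), 'moment': array([ 0.02649707,  0.0182079 , -0.01446063]), 'grip_force': 0.0, 'grip_width': 85.33034058003713}
```

```bash
python3 - <<'E'
import cv2
a=cv2.imread("pics/top0.png")[160:235,165:385]
b=cv2.imread("pics/scene0.png")[150:280,170:400]
a=cv2.resize(a,(792,270),interpolation=cv2.INTER_CUBIC)
b=cv2.resize(b[:,:],(580,328),interpolation=cv2.INTER_CUBIC)
cv2.imwrite("pics/a.png",a);cv2.imwrite("pics/b.png",b)
E
```

```text
(no output)
```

View pics/a.png

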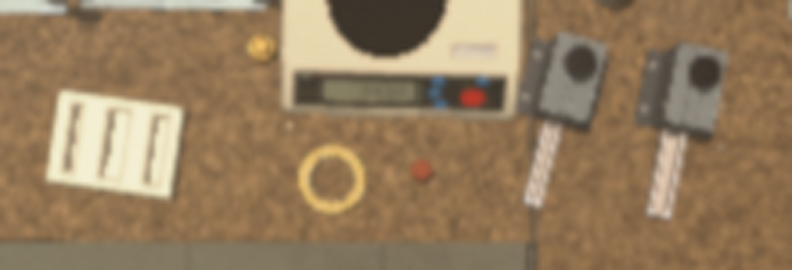

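View pics/b.png

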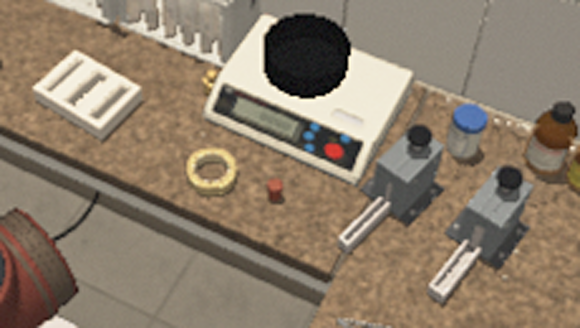

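View pics/top0.png

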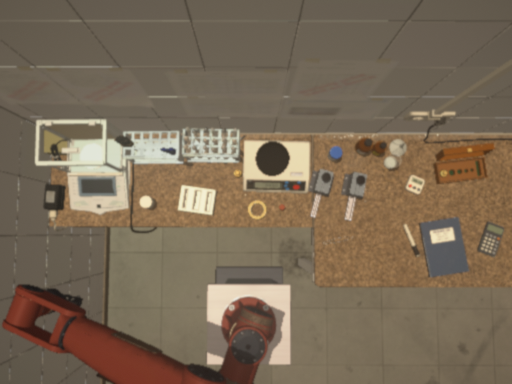

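The top view shows the rack at about (197,200), the dispensers at about (322,184) and (355,186) with their troughs pointing toward the robot. The left one has the narrower trough. Next I fit the poses by rendering a region model in both cameras.

```bash
cat > fit.py <<'E'
import cv2,numpy as np
from station import get_calibration
from scipy.optimize import minimize
S=6
C={c:get_calibration(c) for c in("scene","top")}
def proj(c,P):
    k=C[c];q=np.atleast_2d(P)@np.array(k["R"]).T+k["t"]
    return np.c_[k["fx"]*q[:,0]/q[:,2]+k["cx"],k["fy"]*q[:,1]/q[:,2]+k["cy"]]
def ground(c,px,z):
    k=C[c];R=np.array(k["R"]);o=-R.T@k["t"];d=R.T@[(px[0]-k["cx"])/k["fx"],(px[1]-k["cy"])/k["fy"],1]
    return o+d*(z-o[2])/d[2]
def box(x0,x1,y0,y1,z0,z1): return np.array([[x,y,z] for x in(x0,x1) for y in(y0,y1) for z in(z0,z1)],float)
def disc(x,y,r,z0,z1):
    a=np.linspace(0,2*np.pi,24,endpoint=False);return np.array([[x+r*np.cos(t),y+r*np.sin(t),z] for t in a for z in(z0,z1)])
def dispenser(w):
    return [(1,box(0,84,-43,43,0,4)),(2,box(0,84,-26,26,0,90)),(3,box(0,0,-26,26,4,90)),(4,box(0,84,-26,26,90,90)),
            (5,box(-93,0,-w/2,w/2,0,22)),(2,disc(55,0,6,90,108)),(6,disc(55,0,17,108,116))]
def rack(flip=1):
    L=[(1,box(-48,48,-66,66,0,28)),(2,box(-48,48,-66,66,28,28))]
    for y,w in((45,8),(0,20),(-45,14)): L.append((3,box(-36,36,y-w/2-2,y+w/2+2,28,28)))
    return L
def cost(p,parts,ims,roi):
    c_,s_=np.cos(np.radians(p[2])),np.sin(np.radians(p[2]));tot=0
    for c,im in ims.items():
        x0,y0,x1,y1=roi[c];I=im[y0:y1,x0:x1].reshape(-1,3).astype(float)
        h,w=y1-y0,x1-x0;lab=np.zeros((h*S,w*S),np.uint8)
        for l,P in parts:
            W=np.c_[P[:,0]*c_-P[:,1]*s_+p[0],P[:,0]*s_+P[:,1]*c_+p[1],P[:,2]]
            q=(proj(c,W)-[x0,y0]+.5)*S-.5
            cv2.fillConvexPoly(lab,cv2.convexHull(np.round(q*16).astype(np.int32)),int(l),shift=4)
        n=max(l for l,_ in parts)+1
        A=np.stack([(lab==l).reshape(h,S,w,S).mean((1,3)).ravel() for l in range(n)],1)
        x,*_=np.linalg.lstsq(A,I,rcond=None); tot+=((A@x-I)**2).mean()
    return tot
def fit(p0,parts,ims):
    roi={}
    P=np.vstack([b for _,b in parts])
    t=np.radians(p0[2]);R=np.array([[np.cos(t),-np.sin(t),0],[np.sin(t),np.cos(t),0],[0,0,1]])
    for c in ims:
        q=proj(c,P@R.T+[p0[0],p0[1],0]);a=np.floor(q.min(0)-4).astype(int);b=np.ceil(q.max(0)+5).astype(int);roi[c]=(*a,*b)
    best=None
    for k in range(2):
        r=minimize(cost,p0,args=(parts,ims,roi),method="Nelder-Mead",options=dict(initial_simplex=np.array(p0)+np.array([[0,0,0],[8,0,0],[0,8,0],[0,0,5]])*(1 if k==0 else -.5),xatol=.05,fatol=.01))
        p0=r.x
    return r.x,r.fun
E
python3 - <<'E'
from fit import *
ims={c:cv2.imread(f"pics/{c}0.png") for c in C}
f=lambda x,y:(165+x/3.6,160+y/3.6)
for n,a,b in(("L",(575,62),(534,207)),("R",(705,72),(660,216))):
    A=ground("top",f(*a),116);B=ground("top",f(*b),15);d=A-B;y=np.degrees(np.arctan2(d[1],d[0]))
    o=A-55*d/np.hypot(d[0],d[1]);p0=[o[0],o[1],y];print(n,np.round(p0,1))
    for w in(18,24):
        for I in(ims,{"top":ims["top"]},{"scene":ims["scene"]}):
            r=fit(p0,dispenser(w),I);print(w,list(I),np.round(r[0],1),round(r[1],2))
o=ground("top",f(115,145),28)
for y in(-6,174):
    for I in(ims,{"top":ims["top"]},{"scene":ims["scene"]}):
        r=fit([o[0],o[1],y],rack(),I);print("rack",list(I),np.round(r[0],1),round(r[1],2))
E
```

```text
L [ 495.1 -269.5  -11.8]
18 ['scene', 'top'] [ 496.9 -270.3  -15.6] 2046.99
18 ['top'] [ 496.4 -270.8  -15.2] 587.6
18 ['scene'] [ 497.7 -269.2  -16.9] 1444.71
24 ['scene', 'top'] [ 497.  -270.5  -15.5] 2108.17
24 ['top'] [ 496.3 -270.9  -15.1] 616.07
24 ['scene'] [ 497.6 -269.7  -16.4] 1488.36
R [ 485.  -402.6  -11. ]
18 ['scene', 'top'] [ 486.6 -399.8  -12.3] 642.14
18 ['top'] [ 486.  -401.   -11.2] 82.53
18 ['scene'] [ 487.3 -399.   -13.7] 523.7
24 ['scene', 'top'] [ 486.8 -399.8  -12.5] 617.89
24 ['top'] [ 485.9 -401.1  -11.1] 76.56
24 ['scene'] [ 487.9 -398.9  -13.4] 506.63
rack ['scene', 'top'] [473.1 200.5  -8.1] 461.23
rack ['top'] [472.7 200.8  -7.9] 182.77
rack ['scene'] [473.7 200.6  -8. ] 271.05
rack ['scene', 'top'] [473.1 200.6 171.9] 506.53
rack ['top'] [472.8 201.1 172.2] 188.58
rack ['scene'] [473.8 200.5 172. ] 307.35
```

```bash
cat > h.py <<'E'
from station import *
import station,numpy as np
THIN=(496.7,-270.6,-15.4); THICK=(486.5,-400.2,-12.0); RACK=(473.1,200.6,-8.0)
def w(f,x,y,z):
    t=np.radians(f[2]);return [f[0]+x*np.cos(t)-y*np.sin(t),f[1]+x*np.sin(t)+y*np.cos(t),z]
def att(f): return [180,0,f[2]+180]
def st(m=""):
    o=get_obs();print(m,"t",round(o["t"],2),"tcp",np.round(o["tcp_pos"],1),"F",np.round(o["wrist_force"],1),"grip",round(o["grip_width"],1),round(o["grip_force"],1));return o
def press(f):
    grip(0); goto(w(f,55,0,230),att(f)); move_l(w(f,55,0,120),speed=250); b=st("above")["wrist_force"][2]
    move_l(w(f,55,0,97),speed=60); st("97")
    z=97
    while z>93:
        z-=.5; move_l(w(f,55,0,z),speed=20); F=get_obs()["wrist_force"][2]-b
        if F>22: break
    wait(.2); st("pressed"); move_l(w(f,55,0,150),speed=200); st("up")
E
python3 - <<'E'
from h import *
print(getattr(station,"grasp_offset",None))
press(THIN); move_l(w(THIN,55,0,230),speed=300)
goto(w(THIN,55,250,260),att(THIN)); st()
from fit import *
for c in C:
    im=get_image(c);cv2.imwrite(f"pics/{c}1.png",im[:,:,::-1])
    for n in("plate_thin","plate_thick"):print(c,n,[(round(d['score'],2),np.round(d['extent'],1).tolist()) for d in spot_in(n,c)][:3])
    print(proj(c,[w(THIN,-46,0,59)]))
b=cv2.imread("pics/scene1.png")[180:290,270:400]
a=cv2.imread("pics/top1.png")[160:230,290:380]
r=lambda i,h:cv2.resize(i,None,fx=h/i.shape[0],fy=h/i.shape[0],interpolation=cv2.INTER_CUBIC)
cv2.imwrite("pics/c.png",np.hstack([r(a,300),r(b,300)]))
E
```

```text
18.700000000000003
above t 5.79 tcp [ 550.2 -285.2  120.6] F [ 0.4 -0.1  0.6] grip 0.3 0.0
97 t 6.33 tcp [ 552.5 -286.9  100.5] F [ 0.3 -0.4  7.7] grip -0.1 3.6
pressed t 8.53 tcp [ 552.5 -287.    97.1] F [0.1 0.8 8.9] grip -0.1 4.6
up t 8.96 tcp [ 550.5 -285.8  151.3] F [ 0.4 -0.5 -0.7] grip 0.0 0.0
 t 10.37 tcp [615.4 -45.1 258.6] F [ 0.4 -0.  -0.3] grip 0.1 0.0
scene plate_thin [(0.56, [317.2, 232.1, 12.8, 17.2])]
scene plate_thick [(0.3, [358.8, 242.4, 42.2, 51.6])]
[[315.2023236  231.34550109]]
top plate_thin [(0.51, [317.8, 202.8, 7.5, 17.5])]
top plate_thick []
[[316.78464727 204.40950645]]
```

View pics/c.png

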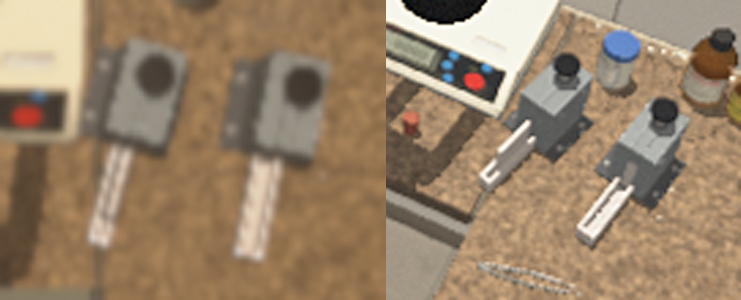

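The plate is out in the left trough, at scene crop (515,150), but the arm yielded. The TCP stopped at 97.1 instead of 96, so the plunger wasn't at its stop. I'll press again, deeper.

```bash
sed -i 's/while z>93/while z>80/; s/z-=.5;/z-=1;/; s/w(f,55,0,97),speed=60); st("97")/w(f,55,0,93),speed=60)/; s/    z=97/    z=93/' h.py
python3 - <<'E'
from h import *
press(THIN); f=THIN
move_l(w(f,55,0,200),speed=300); grip(50)
goto(w(f,-46,0,150),att(f)); st()
from fit import *
E
```

```text
above t 12.47 tcp [ 550.7 -284.5  120.8] F [-0.2  0.2  1.3] grip -0.2 0.0
pressed t 14.52 tcp [ 552.7 -286.8   95.8] F [-6.8  5.3 26.1] grip -0.1 12.7
up t 14.97 tcp [ 550.2 -285.6  150.7] F [-0.3 -0.5 -0.5] grip 0.1 0.0
 t 16.35 tcp [ 452.  -258.3  149.9] F [-0.1 -0.6  1. ] grip 49.8 0.0
```

```bash
cat >> h.py <<'E'
def pick(f):
    move_l(w(f,-46,0,31),speed=120); st("down"); grip(0,30); st("gripped")
    move_l(w(f,-46,0,110),speed=120); wait(.2); st("lifted")
E
python3 - <<'E'
from h import *
pick(THIN)
import cv2
from fit import proj
for c in("scene","top"):
    im=get_image(c);cv2.imwrite(f"pics/{c}2.png",im[:,:,::-1])
b=cv2.imread("pics/scene2.png")[170:290,260:400]
cv2.imwrite("pics/d.png",cv2.resize(b,None,fx=4,fy=4,interpolation=cv2.INTER_CUBIC))
E
```

```text
down t 17.49 tcp [ 453.2 -259.    31.8] F [-0.7 -0.3  0.7] grip 50.0 0.0
gripped t 17.96 tcp [ 452.8 -258.2   31.6] F [1.  1.9 3.3] grip 5.5 32.3
lifted t 18.97 tcp [ 451.6 -257.9  108.8] F [ 0.2  0.  -0.9] grip 5.4 31.7
```

View pics/d.png

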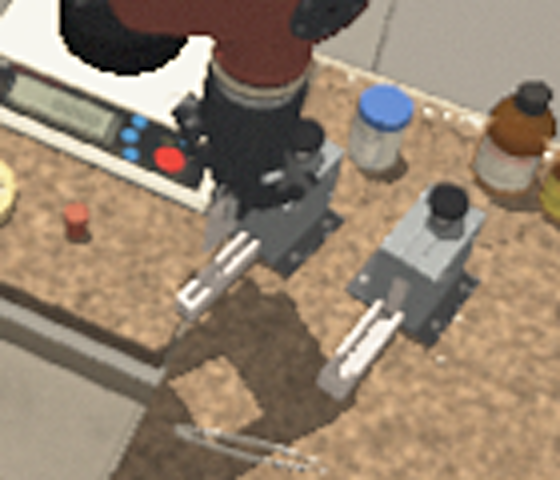

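The plate is held (5.5 mm opening, grey plate at crop (230,210)) and is clear of the trough. Now I carry it to the narrow slot.

```bash
cat >> h.py <<'E'
def carry(f,y):
    move_l(w(f,-46,0,230),speed=250)
    g=w(RACK,0,y,230); goto(g,att(RACK)); move_l(w(RACK,0,y,75),speed=200); wait(.3)
    o=st("above slot"); e=np.array(g[:2])-o["tcp_pos"][:2]; print("err",e, o["ee_rot"])
    return e
def lower(y,e,z0,z1,lim=8):
    b=get_obs()["wrist_force"][2]; z=z0
    while z>z1:
        z-=2; p=w(RACK,0,y,z); move_l([p[0]+e[0],p[1]+e[1],z],speed=40)
        F=get_obs()["wrist_force"]
        if F[2]-b>lim: break
    st("lowered cmd %.1f"%z); return z
E
python3 - <<'E'
from h import *
e=carry(THIN,45)
lower(45,e,75,33)
import cv2
b=get_image("scene")[150:240,160:260,::-1]
cv2.imwrite("pics/e.png",cv2.resize(b,None,fx=5,fy=5,interpolation=cv2.INTER_CUBIC))
E
```

```text
above slot t 22.76 tcp [480.1 245.5  76.2] F [-0.1 -0.2 -1.3] grip 5.2 31.7
err [-0.78323509 -0.32934016] [1.79942692e+02 1.08983720e-01 1.72004661e+02]
lowered cmd 33.0 t 28.01 tcp [479.1 245.1  33.5] F [0. 1. 3.] grip 5.3 32.3
```

View pics/e.png

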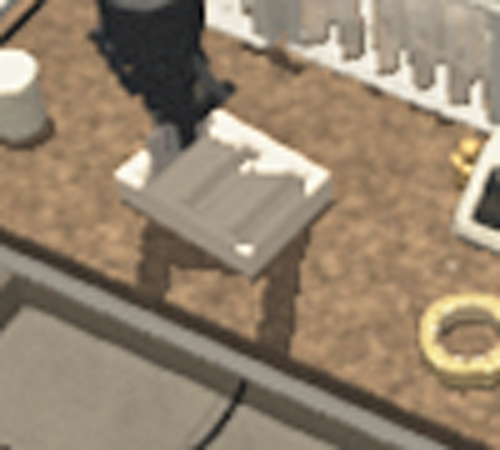

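The plate is fully seated in the outer left slot (TCP 33.5, as expected). I release it and run the thick plate.

```bash
sed -i 's/z=93$/z=88/; s/w(f,55,0,93)/w(f,55,0,88)/; s/z-=2;/z-=3;/' h.py; python3 - <<'E'
from h import *
o=get_obs()["tcp_pos"]
grip(24); move_l([o[0],o[1],90],speed=120); move_l([o[0],o[1],230],speed=300)
import cv2
f=THICK
press(f); move_l(w(f,55,0,200),speed=300); grip(50)
b=get_image("scene")[150:260,160:260,::-1]
goto(w(f,-46,0,150),att(f)); 
t=get_image("scene")[150:260,260:400,::-1]
cv2.imwrite("pics/f.png",cv2.resize(b,None,fx=4,fy=4,interpolation=cv2.INTER_CUBIC))
pick(f)
E
```

```text
above t 32.92 tcp [ 540.9 -411.4  120.7] F [-0.   1.9  0.8] grip 0.0 0.0
pressed t 34.05 tcp [ 542.6 -413.6   95.9] F [-6.9  6.  27.3] grip 0.3 13.1
up t 34.52 tcp [ 540.5 -411.9  150.3] F [ 0.2 -0.5 -1.2] grip 0.3 0.0
down t 37.13 tcp [ 442.2 -391.4   32. ] F [-0.2 -0.4  0.3] grip 50.1 0.0
gripped t 37.56 tcp [ 441.9 -390.9   31.7] F [0.2 1.7 2.1] grip 11.4 36.4
lifted t 38.57 tcp [ 440.8 -389.9  108.7] F [ 0.2  0.4 -0.3] grip 11.3 35.9
```

View pics/f.png

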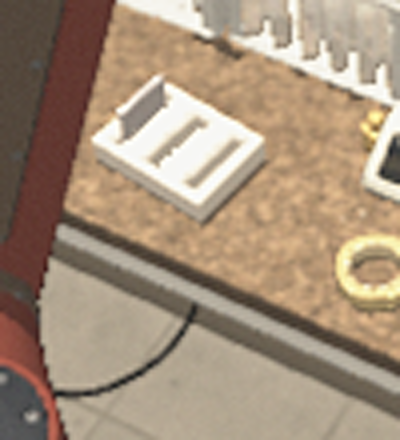

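The thin plate stands upright in the outer left slot, crop (140,108). The thick plate is gripped (11.4 mm opening). Next is the wide slot.

```bash
python3 - <<'E'
from h import *
e=carry(THICK,-45)
lower(-45,e,75,33)
E
```

```text
above slot t 42.4 tcp [467.7 156.2  76.1] F [-1.   0.6 -0.9] grip 11.7 35.9
err [-0.81419143 -0.17269256] [1.79963013e+02 1.15577561e-01 1.72002752e+02]
lowered cmd 33.0 t 45.9 tcp [466.8 156.2  33.6] F [-0.3  0.9  2.2] grip 11.3 36.5
```

```bash
python3 - <<'E'
from h import *
import cv2
o=get_obs()["tcp_pos"]
grip(30); move_l([o[0],o[1],90],speed=120); move_l([o[0],o[1],230],speed=300)
goto([300,-250,300],[180,0,165]); st()
i=get_image("scene")[:,:,::-1]; j=get_image("top")[:,:,::-1]
r=lambda a,k:cv2.resize(a,None,fx=k,fy=k,interpolation=cv2.INTER_CUBIC)
a=r(i[150:290,160:420],3); b=r(j[155:235,130:390],3)
cv2.imwrite("pics/g.png",cv2.resize(np.vstack([a,b]),None,fx=.9,fy=.9))
E
```

```text
t 49.09 tcp [ 300.2 -249.4  299.4] F [0.  0.1 0. ] grip 30.0 0.0
```

View pics/g.png

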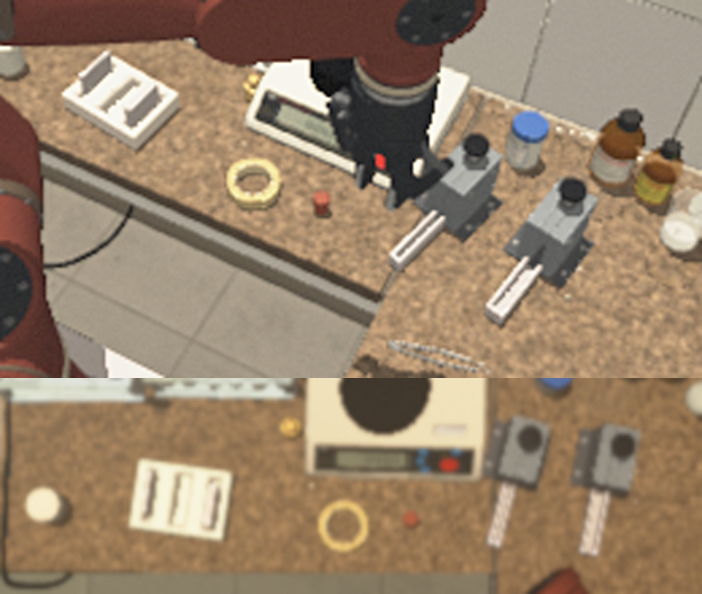

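Both plates stand upright in the outer slots at crop (97,75) and (142,108), and the middle slot is empty. The troughs are empty, both plungers are up and the bystanders haven't moved.

```bash
python3 -c "
from station import *
print(sign_off())"
```

```text
the job is handed in; nothing more can be done
None
```

The thin and then the thick plate were dispensed and stand upright, released and fully down in the narrow and wide slots; both plungers are up, and the job was handed in at about 49 s. The first thin press stopped about 1 mm short of the stop, so I pressed it again to the stop before picking up the plate.

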